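# Close the quick clamp of a shunt test jig

## Task

The shunt box lies in the test jig, standing proud on its spring contacts. Clamp it down for measuring: with the back of a finger, swing the steel clamp strap over the box until it rests against its stop, and only then push the cam lever down as far as it goes. Keep off the box itself, pick nothing up, leave the other things on the bench where they are, and take the hand away at the end.

Things in the scene. Friction and masses are not known exactly. Their poses are not given: they have to be found in the camera images.
- jig: Fixed test jig, aluminium base plate 180 (x) x 260 (y) x 12 mm. Origin: centre of its underside, on the bench; z up. In its frame the 12 mm thick upright clamp stud is at (x, y) = (0, -65) mm and the box nest at (0, 60). Stop pins 10 mm thick, 70 mm high, at (17.5, -15) (strap closed) and (-34, -99) (parked); 30 mm high terminal posts along x = 78, y = 42 to 78.
- strap (a joint): Angle (rad) of the clamp strap about the upright stud. 0: closed, along the jig's +y over the box, against its stop. Positive: anticlockwise from above; at 1.57 it points to the jig's -x. Range 0 to 2.0; starts parked at 1.15 to 1.85. It turns stiffly (about 1 N at the nose) and stays where it is left.
- strap_pivot (a point): On the stud's axis at half the strap's height, 67.5 mm above the bench with the lever at 0. The strap is a steel bar 24 mm wide and 12 mm thick (61.5 to 73.5 mm above the bench), 130 mm long from the stud to its rounded free end, and 28 mm behind the stud. It sinks 6 mm per rad of lever angle, some 7 mm in all.
- strap_nose (a point): On the strap's centre line at half its height, 110 mm from the stud: above the rubber foot (20 mm across, reaching 10 mm below the bar) and under the 6 mm high lock nut that stands on the bar.
- lever (a joint): Angle (rad) of the cam lever about a level pin along the jig's x axis. 0: fully up, leaning 10 degrees from vertical towards the jig's -y. It grows as the lever is pushed over towards -y and down, to 1.25 at its end stop: fully down, 8 degrees above level. Starts at 0 to 0.25. It needs about 2 to 4 N at its end and stays where it is left.
- lever_pivot (a point): Centre of the cam pin, on the stud's axis, 92.5 mm above the bench.
- lever_end (a point): On the lever's centre line, 85 mm from the pin. The black lever handle is 20 mm wide (along the jig's x), 10 mm thick, and ends 98 mm from the pin. The face to push is the one that looks to the jig's +y when the lever is up and upwards when it is down.
- contacts (a joint): How far in m the spring contact pins under the box are pressed in: 0 with the box just resting on them, about 0.002 when it is clamped (range 0 to 0.003).
- shunt_box: Grey die-cast box 110 (x) x 62 (y) x 30 mm, loose in the jig's nest, resting on the spring contact pins. Origin: centre of the underside, 18 mm above the bench; its top is at 48 mm, 3.5 mm under the strap's rubber foot with the lever at 0.
- spare_box: A second box of the same kind on the bench near the jig: leave alone. Origin: centre of the underside.
- screwdriver: Screwdriver 170 mm long with a black handle lying on the bench on the robot's side of the jig: leave alone.
- multimeter: Dark hand-held multimeter 155 x 78 x 40 mm lying on the bench behind the jig: leave alone. Origin: centre of the underside.
- shorting_plug: Black shorting plug 20 x 34 x 22 mm standing on the jig's base plate: leave alone. Origin: centre of the underside.
- cleaner: White bottle, 40 mm across, 115 mm high, on the bench behind the jig: leave alone. Origin: centre of the underside.
- mug: White mug, 80 mm across, 90 mm high, to the right: leave alone. Origin: centre of the underside.
There are look-alikes about, which are no part of the job. What is shaped like the shunt_box but orange or yellow is not meant.

How it is judged (in metres and radians):
On the way, in this order (a step that is already met when the one before it is completed fails the run):
1. the strap is swung over the box to its stop, the lever still up (value of joint strap below 0.06 rad and value of joint lever below 0.6 rad), for 0.2 s.
2. the lever is pushed fully down and the box is pressed onto its contacts (value of joint lever above 1.15 rad and value of joint strap below 0.08 rad and value of joint contacts above 0.0012 m), for 0.2 s.
At the end, for the whole second after the job is handed in: The strap lies over the box within 0.08 rad of its stop, the lever is down (above 1.15 of 1.25 rad), the box is in its nest (within 8 mm of where it lay), at rest, and presses the spring contacts in by more than 1.2 mm (all of step 2 and distance of shunt_box from where it was at the start of the episode below 0.008 m and linear speed of shunt_box below 0.02 m/s); the robot touches nothing.
It fails at once if the lever is pushed down before the strap is over the box (value of joint strap above 0.15 rad and value of joint lever above 0.7 rad).
It fails at once if the robot pushes on the shunt box itself (contact force between any of the arm, the fingers and shunt_box above 4 N).
It fails at once if the shunt box is lifted or shoved out of its nest (distance of shunt_box from where it was at the start of the episode above 0.012 m).
It fails at once if another thing on the bench is moved by more than 20 mm (distance of any of spare_box, screwdriver, multimeter, shorting_plug, cleaner, mug from where it was at the start of the episode above 0.02 m).
It also fails if it takes over 48 s, if anything falls off the work surface, if the arm or the gripper's body presses on something with over 40 N, if the wrist force passes 120 N, or if a joint passes its speed limit or range.

## Robot

A 7-joint arm with a two-finger parallel gripper is mounted at the origin on the work surface. World frame = base frame: x ahead of the robot, y to its left, z up, the work surface at z = 0. Lengths are in m, angles in degrees, forces in N, time in s.
With the tool pointing down it reaches from about 0.425 to 1.025 m from the base axis. Payload 9.4 kg.
Tool frame: the origin (TCP) lies midway between the tips of the shut fingers; the grasp point (between the pads) lies 19 mm behind it; z points along the fingers, y is the line along which they close (so a half turn about z gives the same grasp; the last joint's range is limited). The gripper opens to 93 mm and grips with 3 to 60 N. Pads are 15 mm wide; open, the fingers measure 128 mm over their backs; the gripper's body (75 mm by 188 mm) begins 65 mm behind the grasp point.
Start: joints at [65.105, 34.337, -0.143, 91.639, 0.103, 54.024, -4.572], TCP at [0.254, -0.679, 0.219] pointing down, gripper open.
Joint ranges: [-147.43, 147.43], [-19.82, 112.94], [-74.19, 73.91], [6.32, 146.72], [-59.91, 239.91], [6.04, 106.73], [-150.56, 150.56]. Speed limits (degrees/s): [127.2, 127.2, 172.46, 172.46, 180, 180, 180].

## Interface

Orientations are given as a 3x3 rotation matrix whose columns are the frame's x, y, z axes.
In Python, from plant import ctrl gives the robot as it stands. The module is installed in compiled form; this text tells all that it offers.
- The arm moves only by the shell command python3 -m creep 'ROWS' [FORCE]. ROWS is JSON, a list of rows, each an object with "rot": the turn, a rotation vector about the tool's x, y, z in units of 60 degrees (1.0 is 60 degrees), a list of three; "linear": the shift along the tool's x, y, z in units of 1 m (1.0 is 1 m), a list of three; "fingers": the closure, from -1 (fully open) to 1 (shut). In form: [{"rot": [rx, ry, rz], "linear": [x, y, z], "fingers": fingers}, ...]. A call has 1 to 5 rows; each row is the pose to reach, as a shift and turn from the pose commanded when the call began, along the tool's axes at that moment; what a row does not reach only later rows make up. A row lasts 1/12 s, in which the tool goes at most 41.7 mm and 7.16 degrees, less where a joint would pass 70% of its speed; a pose out of reach is approached as far as the arm can. A call with a number of a shift or a turn outside -1 to 1 is refused whole. A call with a gripper value outside its range is refused whole. The fingers move at their own pace and stop on an object; FORCE is the grip in N (left out, the last holds). Time passes only in rows, so rows that repeat a pose let the fingers close. It gives the time, the measured TCP pose, the force, the opening and the grip force at its end, in the units of the state.
- ctrl.state(): the state, without advancing time (a new reading comes with each control period).
- ctrl.camera(name): name is "scene" or "side" or "wrist"; returns a dict with "frame" (384x512x3 uint8, blue, green, red), "range_z" (384x512 float32, m along the optical axis (not along the pixel's ray), 0 where there is no reading), "vertical_fov" (degrees; the focal length in pixels is half the picture's height over the tangent of half this angle, whatever the lens; pixels are square), "cx", "cy" (the principal point, pixels), "R" (3x3) and "t" (3): a world point X has camera coordinates R X + t. Camera axes: x right, y down, z forward; pixel columns grow to the right and rows downward; lengths in m; the calibration is good to about 2 mm. A picture is of the moment at which its call begins.
- ctrl.hand_in(): hands the job in; it is judged then, once.
The state is a dict: "t": time; "qpos": joint angles; "qvel": joint speeds; "joint_torque": joint torques, N m; "ee_pos": TCP position; "ee_rot": TCP orientation; "ft_force": force on the tool from outside, world axes, zero at the start; "moment": the same for the moment, N m; "grip_width": finger opening in m; "grip_force": force on a finger pad.
Only numpy, scipy, OpenCV 4.12 (cv2) and the standard library are available. Lean on these libraries where they do the work, as an engineer would, in place of code of your own. Each camera call takes 0.05 s, during which the arm holds its last target. There are 200 camera calls.

## Working session

There is one attempt and no reset: what is moved stays moved. The work goes in short steps, Python scripts to look and compute and a shell command to move; the robot and the scene stay as the last step left them, time stands still between calls to the robot, and variables do not carry over. Pictures are saved under pics/ and viewed, at most 10 in all, crops included, and the job is handed in when it is done.

```bash
mkdir -p pics; cat > h.py <<'E'
import numpy as np, cv2
from plant import ctrl
def cam(n):
    c=ctrl.camera(n); c['f']=192/np.tan(np.radians(c['vertical_fov'])/2); return c
def pts(c):
    v,u=np.mgrid[0:384,0:512]; z=c['range_z']
    P=np.stack([(u-c['cx'])/c['f']*z,(v-c['cy'])/c['f']*z,z],-1)
    return (P-c['t'])@c['R']   # world
E
python3 - <<'E'
from h import *
s=ctrl.state(); print(s['t'],s['ee_pos'],s['ee_rot'],s['grip_width'])
for n in('scene','side','wrist'):
    c=cam(n); np.savez(f'pics/{n}0.npz',**c)
    print(n,c['vertical_fov'],c['cx'],c['cy'],-c['R'].T@c['t'],c['R'][2])
    cv2.imwrite(f'pics/{n}0.png',c['frame'])
a=cv2.imread('pics/scene0.png');b=cv2.imread('pics/side0.png')
cv2.imwrite('pics/both0.png',cv2.resize(np.vstack([a,b]),None,fx=.78,fy=.78))
E
```

```text
0.0 [ 0.25369803 -0.67863864  0.21777344] [[ 9.36660868e-01  3.50236987e-01 -6.86470147e-04]
 [ 3.50237622e-01 -9.36659876e-01  1.37260344e-03]
 [-1.62252552e-04 -1.52609160e-03 -9.99998822e-01]] 0.09287898761429442
scene 55.645140781486795 249.18574406483052 196.18074604775234 [1.2518473  0.07164858 0.78078031] [-0.70960617 -0.16043198 -0.68609086]
side 54.96874375509019 254.72160610345776 197.0488446998984 [0.29881513 0.63993732 0.78048343] [ 0.28192533 -0.70968255 -0.64565377]
wrist 59.33182154912825 250.0384047739538 193.27828806808327 [ 0.31589322 -0.65699527  0.38355911] [-0.22753543 -0.08436387 -0.97010843]
```

View pics/scene0.png

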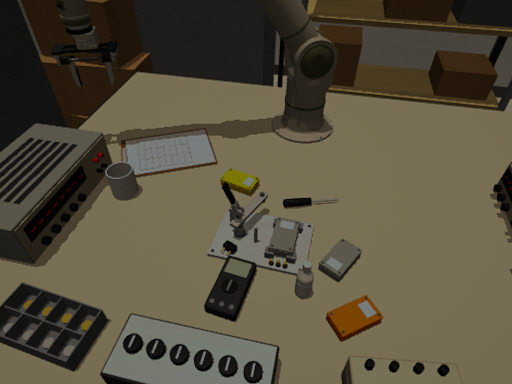

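View pics/side0.png

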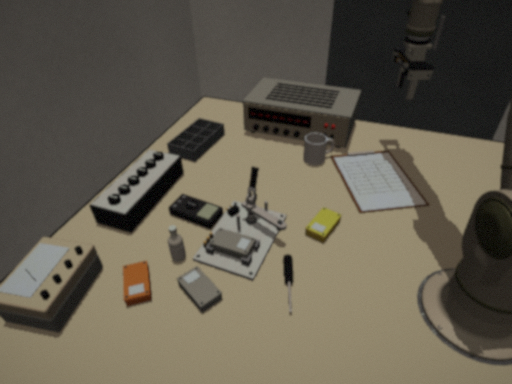

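Scene view: jig at (262,240) with the grey box in it at (285,238). The stud and lever are at (238,230) and (230,193), and the strap nose is at (262,197), parked towards the robot. Candidates for the shunt box:
- grey in the nest (285,238): chosen
- grey spare (340,259)
- yellow (240,181)
- orange (355,317)

Next I measure the jig and check with a close crop.

```bash
python3 - <<'E'
from h import *
outs=[]
for n,(u0,v0,u1,v1) in (('scene',(195,160,335,290)),('side',(180,150,310,285))):
    c=dict(np.load(f'pics/{n}0.npz')); P=pts(c); ok=c['range_z']>0
    m=np.zeros_like(ok); m[v0:v1,u0:u1]=1; m&=ok
    z=P[...,2]
    bench=P[m&(abs(z)<.006)][:,2]; print(n,'bench z',np.median(bench))
    hsv=cv2.cvtColor(c['frame'],cv2.COLOR_BGR2HSV)
    pl=(m&(abs(z-.012)<.006)&(hsv[...,1]<60)&(hsv[...,2]>90)).astype(np.uint8)
    k,l,st,ce=cv2.connectedComponentsWithStats(pl); i=1+st[1:,4].argmax(); pm=l==i
    r=cv2.minAreaRect((P[pm][:,:2]*1000).astype(np.float32)); print('plate',r,pm.sum())
    C=np.array(r[0])/1000
    near=m&(np.hypot(P[...,0]-C[0],P[...,1]-C[1])<.2)
    b=near&(abs(z-.048)<.005)&(np.hypot(P[...,0]-C[0],P[...,1]-C[1])<.12)
    k,l,st,ce=cv2.connectedComponentsWithStats(b.astype(np.uint8)); i=1+st[1:,4].argmax()
    print('box',cv2.minAreaRect((P[l==i][:,:2]*1000).astype(np.float32)),(l==i).sum())
    s=near&(z>.064)&(z<.080); 
    k,l,st,ce=cv2.connectedComponentsWithStats(s.astype(np.uint8)); i=1+st[1:,4].argmax()
    print('strap',cv2.minAreaRect((P[l==i][:,:2]*1000).astype(np.float32)),(l==i).sum(),np.median(P[l==i][:,2]))
    h=near&(z>.1)&(z<.25); Q=P[h]; print('lever n',len(Q)); 
    if len(Q): 
        o=Q[Q[:,2].argsort()]; print(np.round(o[::max(1,len(o)//8)],3))
    outs.append(cv2.resize(c['frame'][v0:v1,u0:u1],(560,520) if n=='x' else None,fx=3,fy=3,interpolation=2) if 0 else cv2.resize(c['frame'][v0:v1,u0:u1],(390,390),interpolation=cv2.INTER_CUBIC))
cv2.imwrite('pics/crop.png',np.hstack(outs))
E
```

```text
scene bench z -0.0006826974188153316
plate ((611.1187744140625, -35.836639404296875), (259.5564880371094, 181.0599822998047), 87.64090728759766) 2464
box ((612.7957763671875, 23.954769134521484), (61.839202880859375, 113.38941192626953), 87.51134490966797) 755
strap ((563.145263671875, -79.61470031738281), (27.285280227661133, 157.50100708007812), 67.99320220947266) 369 0.07143283645222046
lever n 339
[[ 0.603 -0.092  0.1  ]
 [ 0.62  -0.095  0.105]
 [ 0.616 -0.102  0.111]
 [ 0.746  0.088  0.115]
 [ 0.619 -0.109  0.123]
 [ 0.606 -0.114  0.138]
 [ 0.617 -0.129  0.155]
 [ 0.618 -0.136  0.172]
 [ 0.612 -0.137  0.183]]
side bench z -0.0019409647135063147
plate ((612.1201171875, -33.757659912109375), (258.6783142089844, 184.11732482910156), 87.52262115478516) 2074
box ((612.2976684570312, 24.050636291503906), (64.93096160888672, 110.98469543457031), 88.10321044921875) 700
strap ((559.6986083984375, -81.09339904785156), (30.230056762695312, 157.32655334472656), 70.08248138427734) 366 0.07052602448054693
lever n 237
[[ 0.614 -0.102  0.1  ]
 [ 0.596 -0.103  0.108]
 [ 0.597 -0.106  0.12 ]
 [ 0.61  -0.108  0.129]
 [ 0.609 -0.116  0.141]
 [ 0.602 -0.12   0.151]
 [ 0.61  -0.127  0.162]
 [ 0.608 -0.131  0.173]
 [ 0.609 -0.133  0.182]]
```

View pics/crop.png

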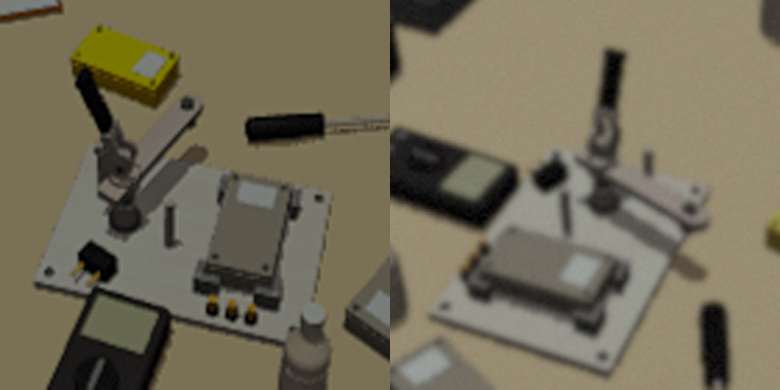

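The crop confirms the choice. The grey box with the white label sits in the nest, the strap nose is at crop-left (187,103), and the lever is up at (90,90). The other grey box lies off the plate.

Jig yaw is about -2.4°, the stud is at about (0.609,-0.100), strap about 1.21 rad, lever about 0.2 rad. Next is a helper that turns a target pose into shift and turn.

```bash
cat >> h.py <<'E'
from scipy.spatial.transform import Rotation as Ro
A=np.radians(-2.4); S=np.array([.6088,-.100]); 
def J(x,y,z):  # point relative to stud, in jig axes -> world
    c,s=np.cos(A),np.sin(A); return np.array([S[0]+c*x-s*y,S[1]+s*x+c*y,z])
def to(p,yaw):  # yaw: world angle of tool y, deg
    s=ctrl.state(); R=s['ee_rot']; a=np.radians(yaw)
    y=np.array([np.cos(a),np.sin(a),0]); z=np.array([0,0,-1.]); T=np.c_[np.cross(y,z),y,z]
    print('lin',np.round(R.T@(p-s['ee_pos']),4),'rot',np.round(Ro.from_matrix(R.T@T).as_rotvec()/np.radians(60),3))
def strap(th,r,off,z):  # tool pose behind strap at angle th: off = TCP behind centre line
    d=np.array([-np.sin(th),np.cos(th)]); q=np.array([np.cos(th),np.sin(th)])  # push dir
    v=r*d-off*q; return J(v[0],v[1],z), np.degrees(A+th)
E
python3 - <<'E'
from h import *
p,y=strap(1.21,95,0,0); 
p,y=strap(1.21,.095,.055,.19); print(p,y); to(p,y)
c=dict(np.load('pics/scene0.npz'));P=pts(c)
for n,u,v in(('yellow',240,178),('mug',122,172),('cleaner',306,268),('plug',230,246)):print(n,P[v,u].round(3))
E
```

```text
[ 0.49984491 -0.1133712   0.19      ] 66.92789321082961
lin [ 0.4285 -0.4433  0.0284] rot [-1.000e-03 -1.000e-03 -2.274e+00]
yellow [ 0.401 -0.151  0.031]
mug [ 0.481 -0.512  0.052]
cleaner [0.757 0.09  0.111]
plug [ 0.674 -0.11   0.032]
```

```bash
python3 -m creep '[{"rot":[0,0,-0.11],"linear":[0.028,-0.029,0],"fingers":1},{"rot":[0,0,-0.22],"linear":[0.056,-0.058,0],"fingers":1},{"rot":[0,0,-0.33],"linear":[0.084,-0.087,0],"fingers":1},{"rot":[0,0,-0.44],"linear":[0.112,-0.116,0],"fingers":1},{"rot":[0,0,-0.55],"linear":[0.14,-0.145,0],"fingers":1}]'
python3 -c "
from h import *
p,y=strap(1.21,.095,.055,.19);to(p,y)"
```

```text
t: 0.57
ee_pos: [0.3345, -0.4923, 0.2185]
ee_rot: [[0.59, 0.807, -0.0], [0.807, -0.59, 0.0], [-0.0, -0.0, -1.0]]
ft_force: [1.1, 0.1, -0.8]
grip_width: 0.0642
grip_force: 0.0
lin [ 0.4035 -0.0903  0.0285] rot [-0.    -0.    -1.718]
```

```bash
python3 -m creep '[{"rot":[0,0,-0.11],"linear":[0.028,-0.006,0],"fingers":1},{"rot":[0,0,-0.22],"linear":[0.056,-0.012,0],"fingers":1},{"rot":[0,0,-0.33],"linear":[0.084,-0.018,0],"fingers":1},{"rot":[0,0,-0.44],"linear":[0.112,-0.024,0],"fingers":1},{"rot":[0,0,-0.55],"linear":[0.14,-0.03,0],"fingers":1}]'
python3 -c "
from h import *
p,y=strap(1.21,.095,.055,.19);to(p,y)"
```

```text
t: 0.98
ee_pos: [0.3937, -0.3625, 0.2186]
ee_rot: [[0.055, 0.998, -0.0], [0.998, -0.055, -0.0], [-0.0, -0.0, -1.0]]
ft_force: [0.7, -0.2, -0.3]
grip_width: 0.0308
grip_force: 0.0
lin [0.2546 0.0922 0.0286] rot [-0.     0.    -1.168]
```

```bash
python3 -m creep '[{"rot":[0,0,-0.11],"linear":[0.024,0.009,0],"fingers":1},{"rot":[0,0,-0.22],"linear":[0.048,0.018,0],"fingers":1},{"rot":[0,0,-0.33],"linear":[0.072,0.027,0],"fingers":1},{"rot":[0,0,-0.44],"linear":[0.096,0.036,0],"fingers":1},{"rot":[0,0,-0.55],"linear":[0.12,0.045,0],"fingers":1}]'
python3 -c "
from h import *
p,y=strap(1.21,.095,.055,.19);to(p,y)"
```

```text
t: 1.4
ee_pos: [0.4459, -0.2457, 0.2186]
ee_rot: [[-0.497, 0.868, -0.0], [0.868, 0.497, -0.0], [-0.0, -0.0, -1.0]]
ft_force: [0.2, -0.3, -1.0]
grip_width: 0.0016
grip_force: 0.0
lin [0.088  0.1126 0.0286] rot [-0.     0.    -0.618]
```

```bash
python3 -m creep '[{"rot":[0,0,-0.11],"linear":[0.018,0.022,0],"fingers":1},{"rot":[0,0,-0.22],"linear":[0.036,0.045,0],"fingers":1},{"rot":[0,0,-0.33],"linear":[0.054,0.068,0.005],"fingers":1},{"rot":[0,0,-0.44],"linear":[0.07,0.09,0.015],"fingers":1},{"rot":[0,0,-0.55],"linear":[0.088,0.112,0.028],"fingers":1}]'
python3 - <<'E'
from h import *
p,y=strap(1.21,.095,.055,.19);to(p,y)
p,y=strap(1.21,.095,.045,.059);to(p,y)
c=cam('wrist'); cv2.imwrite('pics/wrist1.png',c['frame'])
c=cam('scene'); cv2.imwrite('pics/scene1.png',cv2.resize(c['frame'][120:300,160:360],(800,720))[:600])
c=cam('side'); np.savez('pics/side1.npz',**c)
E
```

```text
t: 1.82
ee_pos: [0.5007, -0.1142, 0.1909]
ee_rot: [[-0.889, 0.457, 0.002], [0.457, 0.889, -0.001], [-0.002, 0.0, -1.0]]
ft_force: [0.4, 0.2, -1.2]
grip_width: 0.0005
grip_force: 0.0
lin [0.0011 0.0003 0.0009] rot [ 0.     0.002 -0.069]
lin [0.0021 0.0103 0.1319] rot [ 0.     0.002 -0.069]
```

View pics/wrist1.png

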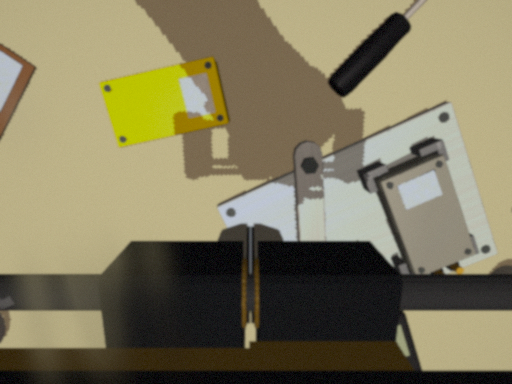

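Wrist view: the strap nose is at (309,165) and the shut fingers at (250,245), on the strap's trailing side with room to go down. The yellow box at (165,100) is well clear. Descending beside the strap.

```bash
python3 -m creep '[{"rot":[0,0,-0.069],"linear":[0,0,0.03],"fingers":1},{"rot":[0,0,-0.069],"linear":[0.001,0,0.065],"fingers":1},{"rot":[0,0,-0.069],"linear":[0.002,0.002,0.1],"fingers":1},{"rot":[0,0,-0.069],"linear":[0.002,0.006,0.12],"fingers":1},{"rot":[0,0,-0.069],"linear":[0.002,0.01,0.132],"fingers":1}]'
python3 - <<'E'
from h import *
for th in (1.21,1.13,1.05,.97,.89,.81):
    p,y=strap(th,.095,.0285,.059);to(p,y)
E
```

```text
t: 2.38
ee_pos: [0.5011, -0.1068, 0.0564]
ee_rot: [[-0.917, 0.4, -0.003], [0.4, 0.917, -0.001], [0.003, -0.002, -1.0]]
ft_force: [0.5, 0.2, 0.5]
grip_width: 0.0003
grip_force: 0.0
lin [-0.0013  0.02   -0.0027] rot [-0.002 -0.003 -0.008]
lin [ 0.0008  0.0277 -0.0027] rot [-0.002 -0.003  0.068]
lin [ 0.0022  0.0355 -0.0027] rot [-0.002 -0.003  0.145]
lin [ 0.003   0.0434 -0.0027] rot [-0.002 -0.002  0.221]
lin [ 0.0032  0.0513 -0.0027] rot [-0.002 -0.002  0.297]
lin [ 0.0027  0.0592 -0.0027] rot [-0.002 -0.002  0.374]
```

```bash
python3 -m creep '[{"rot":[0,0,0],"linear":[-0.001,0.02,-0.003],"fingers":1},{"rot":[0,0,0.07],"linear":[0.001,0.028,-0.003],"fingers":1},{"rot":[0,0,0.145],"linear":[0.002,0.036,-0.003],"fingers":1},{"rot":[0,0,0.22],"linear":[0.003,0.043,-0.003],"fingers":1},{"rot":[0,0,0.3],"linear":[0.003,0.051,-0.003],"fingers":1}]'
python3 - <<'E'
from h import *
for th in (.81,.73,.65,.57,.49):
    p,y=strap(th,.095,.0285,.059);to(p,y)
E
```

```text
t: 2.8
ee_pos: [0.5195, -0.0592, 0.0617]
ee_rot: [[-0.745, 0.667, -0.001], [0.667, 0.745, -0.002], [-0.0, -0.002, -1.0]]
ft_force: [-1.0, -1.3, -0.5]
grip_width: 0.0007
grip_force: 0.6
lin [0.003  0.0076 0.0027] rot [-0.002  0.     0.07 ]
lin [0.0044 0.0154 0.0027] rot [-0.002  0.     0.146]
lin [0.0052 0.0233 0.0027] rot [-0.002  0.001  0.222]
lin [0.0054 0.0313 0.0026] rot [-0.002  0.001  0.299]
lin [0.0049 0.0392 0.0026] rot [-0.002  0.001  0.375]
```

Contact at about 1.6 N, so the strap is moving. I continue the arc.

```bash
python3 -m creep '[{"rot":[0,0,0.07],"linear":[0.003,0.008,0.001],"fingers":1},{"rot":[0,0,0.145],"linear":[0.004,0.016,0.002],"fingers":1},{"rot":[0,0,0.22],"linear":[0.005,0.023,0.002],"fingers":1},{"rot":[0,0,0.3],"linear":[0.005,0.031,0.002],"fingers":1},{"rot":[0,0,0.375],"linear":[0.005,0.039,0.002],"fingers":1}]'
python3 - <<'E'
from h import *
for th in (.41,.33,.25,.17,.09,.05):
    p,y=strap(th,.095,.0285,.059);to(p,y)
E
```

```text
t: 3.22
ee_pos: [0.5419, -0.0266, 0.0599]
ee_rot: [[-0.433, 0.901, -0.001], [0.901, 0.433, -0.002], [-0.001, -0.001, -1.0]]
ft_force: [0.4, -1.1, -0.3]
grip_width: 0.0004
grip_force: 0.6
lin [0.0019 0.0077 0.0009] rot [-0.001  0.001  0.076]
lin [0.0032 0.0155 0.0009] rot [-0.001  0.001  0.153]
lin [0.004  0.0234 0.0009] rot [-0.001  0.001  0.229]
lin [0.0041 0.0313 0.0009] rot [-0.001  0.001  0.305]
lin [0.0035 0.0392 0.0008] rot [-0.001  0.001  0.382]
lin [0.003  0.0432 0.0008] rot [-0.001  0.001  0.42 ]
```

```bash
python3 -m creep '[{"rot":[0,0,0.075],"linear":[0.002,0.008,0.001],"fingers":1},{"rot":[0,0,0.15],"linear":[0.003,0.016,0.001],"fingers":1},{"rot":[0,0,0.23],"linear":[0.004,0.023,0.001],"fingers":1},{"rot":[0,0,0.305],"linear":[0.004,0.031,0.001],"fingers":1},{"rot":[0,0,0.38],"linear":[0.004,0.039,0.001],"fingers":1}]'
python3 - <<'E'
from h import *
for th in (.09,.05,.0):
    p,y=strap(th,.095,.0285,.059);to(p,y)
c=cam('scene'); cv2.imwrite('pics/scene2.png',cv2.resize(c['frame'][150:300,190:350],(800,750))[:600])
E
```

```text
t: 3.63
ee_pos: [0.5752, -0.0058, 0.0589]
ee_rot: [[-0.051, 0.999, -0.001], [0.999, 0.051, -0.001], [-0.001, -0.001, -1.0]]
ft_force: [-1.3, -0.8, 0.4]
grip_width: 0.0004
grip_force: 0.5
lin [-0.0007  0.0005 -0.0001] rot [-0.001  0.001  0.002]
lin [ 0.0004  0.0043 -0.0001] rot [-0.001  0.001  0.041]
lin [ 0.0015  0.0092 -0.0001] rot [-0.001  0.001  0.088]
```

View pics/scene2.png

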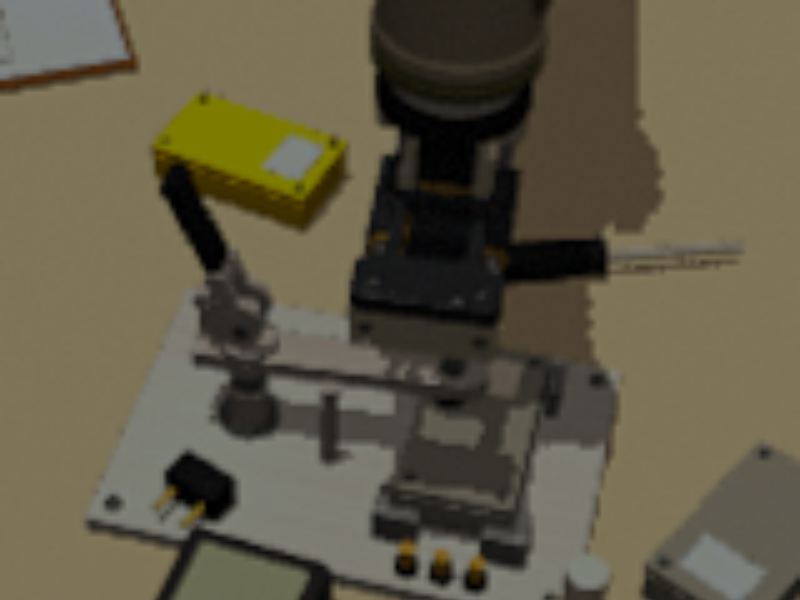

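The strap, from (235,340) to (470,385), lies nearly over the box, close to the stop pin at (330,425), and the lever is still up. I push the last millimetres gently until the force rises.

```bash
python3 -m creep '[{"rot":[0,0,0.03],"linear":[0,0.004,0],"fingers":1},{"rot":[0,0,0.06],"linear":[0.001,0.007,0],"fingers":1},{"rot":[0,0,0.09],"linear":[0.001,0.01,0],"fingers":1},{"rot":[0,0,0.09],"linear":[0.001,0.012,0],"fingers":1},{"rot":[0,0,0.09],"linear":[0.001,0.012,0],"fingers":1}]'
python3 -c "
from h import *
p,y=strap(0,.095,.0285,.059);to(p,y)"
```

```text
t: 4.1
ee_pos: [0.5861, -0.0029, 0.0583]
ee_rot: [[0.036, 0.999, -0.003], [0.999, -0.036, -0.001], [-0.001, -0.003, -1.0]]
ft_force: [-3.1, -2.0, 1.7]
grip_width: 0.0003
grip_force: 2.0
lin [-0.001  -0.0017 -0.0007] rot [-0.003  0.001  0.006]
```

```bash
python3 -m creep '[{"rot":[0,0,0],"linear":[0,0.002,0],"fingers":1},{"rot":[0,0,0],"linear":[0,0.003,0],"fingers":1},{"rot":[0,0,0],"linear":[0,0.004,0],"fingers":1},{"rot":[0,0,0],"linear":[0,0.004,0],"fingers":1}]'
```

```text
t: 4.43
ee_pos: [0.5879, -0.0029, 0.0579]
ee_rot: [[0.035, 0.999, -0.006], [0.999, -0.035, -0.001], [-0.001, -0.006, -1.0]]
ft_force: [-9.8, 0.2, 2.4]
grip_width: 0.0007
grip_force: 4.7
```

Force rises to 10 N with little motion, so the strap is on its stop. I back off sideways, lift, and re-measure.

```bash
python3 -m creep '[{"rot":[0,0,0],"linear":[0,-0.02,0],"fingers":1},{"rot":[0,0,0],"linear":[0,-0.045,-0.005],"fingers":1},{"rot":[0,0,0],"linear":[0,-0.06,-0.035],"fingers":1},{"rot":[0,0,0],"linear":[0,-0.07,-0.075],"fingers":1},{"rot":[0,0,0],"linear":[0,-0.07,-0.115],"fingers":1}]'
python3 -m creep '[{"rot":[0,0,0],"linear":[0.02,-0.03,-0.03],"fingers":1},{"rot":[0,0,0],"linear":[0.03,-0.06,-0.05],"fingers":1},{"rot":[0,0,0],"linear":[0.03,-0.06,-0.05],"fingers":1}]'
python3 - <<'E'
from h import *
q=lambda P:(P-np.r_[S,0])@np.c_[[np.cos(A),np.sin(A),0],[-np.sin(A),np.cos(A),0],[0,0,1.]]
for n in('scene','side'):
    c=cam(n); np.savez(f'pics/{n}2.npz',**c); cv2.imwrite(f'pics/{n}3.png',cv2.resize(c['frame'][140:300,180:350],(800,753))[:600])
    Q=q(pts(c))[c['range_z']>0]
    st=Q[(abs(Q[:,2]-.0715)<.004)&(abs(Q[:,0])<.03)&(Q[:,1]>.02)&(Q[:,1]<.128)]
    f=np.polyfit(st[:,1],st[:,0],1); print(n,'strap n',len(st),'th~',-f[0],'x0',f[1], 'mean x',st[:,0].mean())
    hd=Q[(Q[:,2]>.115)&(Q[:,2]<.2)&(abs(Q[:,0])<.025)&(Q[:,1]<.0)&(Q[:,1]>-.1)]
    print('lever n',len(hd),'x',np.median(hd[:,0]))
    g=np.polyfit(hd[:,2]-.0925,hd[:,1],1); print('lean deg',-np.degrees(np.arctan(g[0])),g, hd.max(0),hd.min(0))
E
```

```text
t: 4.85
ee_pos: [0.5187, 0.0001, 0.1742]
ee_rot: [[0.034, 0.999, -0.003], [0.999, -0.034, -0.0], [-0.0, -0.003, -1.0]]
ft_force: [0.4, -1.1, 0.4]
grip_width: 0.0002
grip_force: 0.0
t: 5.1
ee_pos: [0.4597, 0.0343, 0.2275]
ee_rot: [[0.032, 0.999, 0.005], [0.999, -0.032, 0.0], [0.001, 0.005, -1.0]]
ft_force: [-1.3, -0.0, -0.1]
grip_width: 0.0001
grip_force: 0.0
scene strap n 296 th~ 0.017556526507925736 x0 0.002314893727748846 mean x 0.0010771195292435685
lever n 188 x 0.0059199663245308246
lean deg 23.155276173498013 [-0.42767689  0.00263379] [ 0.01214387 -0.00524447  0.18386055] [-0.01118473 -0.04147015  0.11517437]
side strap n 231 th~ 0.027247862996201418 x0 -0.0009194974309466894 mean x -0.002953082145055608
lever n 156 x -0.0030111620756570804
lean deg 23.72312083328733 [-0.43945069  0.00374845] [ 0.0113871  -0.00351563  0.18145123] [-0.01275749 -0.04070759  0.11529874]
```

View pics/scene3.png

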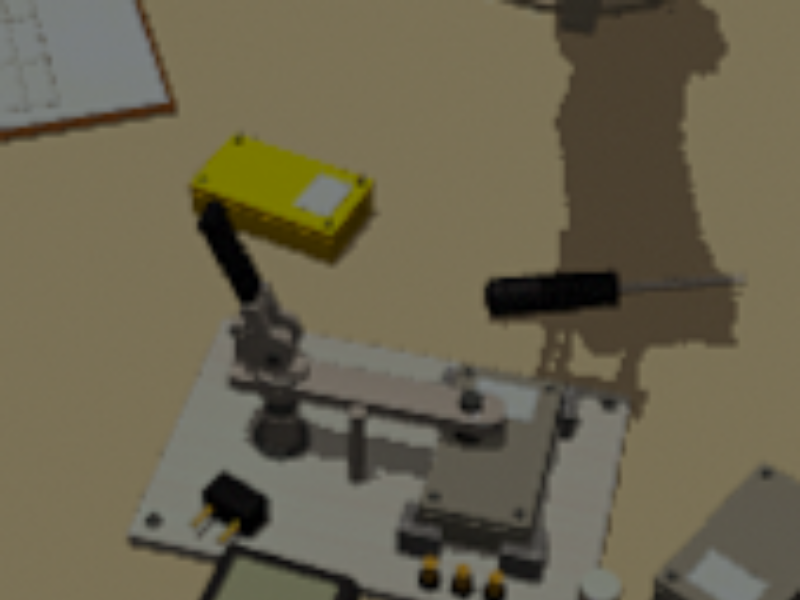

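The strap lies along +y over the box, with the lock nut at (470,400), against the pin at (357,440). The lever is still up at (230,250). Measured strap is about 0.02 rad and the lever leans about 23°. Now the lever.

```bash
cat >> h.py <<'E'
def lever(phi,r=.078,g=0):
    a=np.radians(phi); return J(0,-r*np.sin(a)+.005*np.cos(a)+.0075+g*np.cos(a),.0925+r*np.cos(a)+.005*np.sin(a)+g*np.sin(a)),-2.4
E
python3 - <<'E'
from h import *
to(J(0,.03,.19),-2.4)
E
```

```text
lin [-0.0975  0.1505  0.0356] rot [ 0.004 -0.     0.007]
```

```bash
python3 -m creep '[{"rot":[0,0,0],"linear":[-0.02,0.032,0],"fingers":1},{"rot":[0,0,0.007],"linear":[-0.04,0.065,0.005],"fingers":1},{"rot":[0,0,0.007],"linear":[-0.06,0.095,0.015],"fingers":1},{"rot":[0,0,0.007],"linear":[-0.08,0.125,0.025],"fingers":1},{"rot":[0,0,0.007],"linear":[-0.097,0.15,0.035],"fingers":1}]'
python3 - <<'E'
from h import *
to(*lever(21,g=.02))
for f in (24,30,36,42,48): to(*lever(f))
E
```

```text
t: 5.62
ee_pos: [0.6117, -0.073, 0.1865]
ee_rot: [[0.044, 0.999, 0.0], [0.999, -0.044, -0.001], [-0.001, 0.0, -1.0]]
ft_force: [0.7, -0.1, 0.8]
grip_width: 0.0006
grip_force: 0.0
lin [-0.0243 -0.0017  0.0123] rot [ 0.     0.001 -0.002]
lin [-0.0468 -0.0016  0.0208] rot [ 0.     0.001 -0.002]
lin [-0.0543 -0.0016  0.024 ] rot [ 0.     0.001 -0.002]
lin [-0.0614 -0.0016  0.028 ] rot [ 0.     0.001 -0.002]
lin [-0.0681 -0.0016  0.0328] rot [ 0.     0.001 -0.002]
lin [-0.0742 -0.0016  0.0382] rot [ 0.     0.001 -0.002]
```

```bash
python3 -m creep '[{"rot":[0,0,0],"linear":[-0.02,-0.002,0.015],"fingers":1},{"rot":[0,0,0],"linear":[-0.038,-0.002,0.02],"fingers":1},{"rot":[0,0,0],"linear":[-0.047,-0.002,0.021],"fingers":1},{"rot":[0,0,0],"linear":[-0.054,-0.002,0.024],"fingers":1},{"rot":[0,0,0],"linear":[-0.061,-0.002,0.028],"fingers":1}]'
python3 - <<'E'
from h import *
for f in (36,42,48,54,60,66,72): to(*lever(f))
E
```

```text
t: 6.03
ee_pos: [0.6045, -0.1308, 0.1601]
ee_rot: [[0.043, 0.999, -0.0], [0.999, -0.043, 0.001], [0.001, -0.0, -1.0]]
ft_force: [-1.2, 1.7, 1.2]
grip_width: 0.0002
grip_force: 1.1
lin [-0.0033  0.003   0.0016] rot [-0.    -0.001 -0.001]
lin [-0.01    0.003   0.0063] rot [-0.    -0.001 -0.001]
lin [-0.0161  0.003   0.0117] rot [-0.    -0.001 -0.001]
lin [-0.0217  0.003   0.0177] rot [-0.    -0.001 -0.001]
lin [-0.0266  0.003   0.0243] rot [-0.    -0.001 -0.001]
lin [-0.0308  0.003   0.0313] rot [-0.    -0.001 -0.001]
lin [-0.0342  0.003   0.0387] rot [-0.    -0.001 -0.001]
```

The push registers (+y and +z force). I continue along the arc.

```bash
python3 -m creep '[{"rot":[0,0,0],"linear":[-0.01,0.001,0.006],"fingers":1},{"rot":[0,0,0],"linear":[-0.016,0.002,0.012],"fingers":1},{"rot":[0,0,0],"linear":[-0.022,0.002,0.018],"fingers":1},{"rot":[0,0,0],"linear":[-0.027,0.002,0.024],"fingers":1},{"rot":[0,0,0],"linear":[-0.031,0.002,0.031],"fingers":1}]'
python3 - <<'E'
from h import *
for f in (66,72,77,81.6): to(*lever(f))
E
```

```text
t: 6.45
ee_pos: [0.6052, -0.1623, 0.1293]
ee_rot: [[0.043, 0.999, 0.001], [0.999, -0.043, -0.0], [-0.0, 0.001, -1.0]]
ft_force: [0.7, 1.6, 2.2]
grip_width: 0.0006
grip_force: 1.1
lin [0.0007 0.0009 0.0005] rot [ 0.001  0.    -0.001]
lin [-0.0027  0.0009  0.008 ] rot [ 0.001  0.    -0.001]
lin [-0.005   0.0009  0.0144] rot [ 0.001  0.    -0.001]
lin [-0.0065  0.0009  0.0205] rot [ 0.001  0.    -0.001]
```

```bash
python3 -m creep '[{"rot":[0,0,0],"linear":[-0.003,0.001,0.008],"fingers":1},{"rot":[0,0,0],"linear":[-0.005,0.001,0.015],"fingers":1},{"rot":[0,0,0],"linear":[-0.006,0.001,0.021],"fingers":1},{"rot":[0,0,0],"linear":[-0.006,0.001,0.024],"fingers":1},{"rot":[0,0,0],"linear":[-0.006,0.001,0.024],"fingers":1}]'
```

```text
t: 6.87
ee_pos: [0.6059, -0.1689, 0.108]
ee_rot: [[0.044, 0.999, 0.001], [0.999, -0.044, -0.002], [-0.002, 0.001, -1.0]]
ft_force: [-8.8, -1.4, 29.1]
grip_width: 0.0005
grip_force: 13.9
```

29 N at z = 0.108 matches the end stop. I lift straight off, retreat and check.

```bash
python3 -m creep '[{"rot":[0,0,0],"linear":[0,0,-0.02],"fingers":1},{"rot":[0,0,0],"linear":[0,0,-0.055],"fingers":1},{"rot":[0,0,0],"linear":[0,0,-0.09],"fingers":1},{"rot":[0,0,0],"linear":[0,-0.03,-0.12],"fingers":1},{"rot":[0,0,0],"linear":[0,-0.07,-0.13],"fingers":1}]'
python3 -m creep '[{"rot":[0,0,0],"linear":[0,-0.04,0],"fingers":1},{"rot":[0,0,0],"linear":[0,-0.07,0],"fingers":1},{"rot":[0,0,0],"linear":[0,-0.07,0],"fingers":1},{"rot":[0,0,0],"linear":[0,-0.07,0],"fingers":1}]'
python3 - <<'E'
from h import *
q=lambda P:(P-np.r_[S,0])@np.c_[[np.cos(A),np.sin(A),0],[-np.sin(A),np.cos(A),0],[0,0,1.]]
for n in('scene','side'):
    c=cam(n); cv2.imwrite(f'pics/{n}4.png',cv2.resize(c['frame'][140:300,180:350],(800,753))[:600])
    Q=q(pts(c))[c['range_z']>0]
    st=Q[(abs(Q[:,2]-.0655)<.005)&(abs(Q[:,0])<.03)&(Q[:,1]>.02)&(Q[:,1]<.128)]
    print(n,'strap',len(st),-np.polyfit(st[:,1],st[:,0],1)[0],'z',np.median(st[:,2]))
    h=Q[(Q[:,2]>.08)&(Q[:,2]<.2)&(abs(Q[:,0])<.008)&(Q[:,1]<-.04)&(Q[:,1]>-.11)]
    g=np.polyfit(h[:,1],h[:,2],1); print('lever',len(h),'elev deg',-np.degrees(np.arctan(g[0])),'z max',h[:,2].max())
    b=Q[(abs(Q[:,2]-.046)<.005)&(abs(Q[:,0])<.07)&(Q[:,1]>.08)&(Q[:,1]<.17)]; print('box z',np.median(b[:,2]),b.min(0),b.max(0))
E
```

```text
t: 7.28
ee_pos: [0.5396, -0.1647, 0.2388]
ee_rot: [[0.042, 0.999, 0.007], [0.999, -0.042, -0.001], [-0.001, 0.007, -1.0]]
ft_force: [0.7, 0.0, 0.7]
grip_width: 0.0007
grip_force: 0.0
t: 7.62
ee_pos: [0.4651, -0.1622, 0.2359]
ee_rot: [[0.044, 0.999, 0.001], [0.999, -0.044, -0.001], [-0.001, 0.001, -1.0]]
ft_force: [0.3, -0.4, 0.0]
grip_width: 0.0004
grip_force: 0.0
scene strap 307 0.014346896897379963 z 0.06536028473521235
lever 100 elev deg 6.836887590668751 z max 0.11189534400316177
box z 0.04544610807396854 [-0.05532907  0.09259382  0.04117974] [0.05482069 0.15488998 0.05067226]
side strap 245 0.04154217395279098 z 0.06418668250016418
lever 69 elev deg 8.292518494743453 z max 0.11118497530699893
box z 0.04421234326686264 [-0.05673127  0.09204524  0.04101954] [0.05456795 0.15689862 0.04906453]
```

View pics/scene4.png

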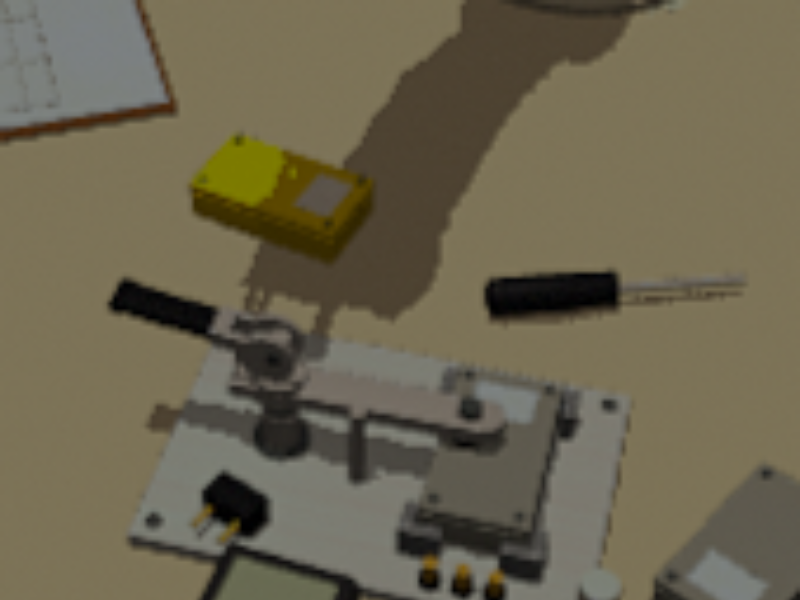

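The lever is down, with its handle at (160,305) and about 7–8° above level. The strap has sunk and rests on the box at (470,420). Box and bystanders are in place, and the hand is clear.

```bash
python3 -c "
from plant import ctrl
print(ctrl.hand_in())"
```

```text
the job is handed in; nothing more can be done
None
```

I handed the job in at about 8 s of robot time. The last images show the strap against its stop, the lever fully down, the box pressed onto its contacts, the neighbouring objects undisturbed and the hand clear; the hand-in gave no verdict.

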